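Snap the cover onto the sloping power-supply case

TASK

Pick up the flat metal cover by its handle and set it on the open sloping case, handle outward, so that a snap stud stands in each of its four holes. Then press the cover down until all four studs have clicked through and it lies fully home, let go, and leave the other things on the bench as they are.

Things in the scene. Friction and masses are not known exactly. Their poses are not given: they have to be found in the camera images.
- cover: Aluminium cover plate, 150 (x) x 210 (y) x 4 mm, about 0.3 kg, lying flat on the bench at the start, handle up. Origin: centre of its underside; z points out of the handle side. Four round 20 mm holes at x = +-55, y = +-85 mm. Half a turn about z makes no difference to the fit.
- cover_grip (a point): Middle of the cover's black bridge handle, 34 mm above the cover's underside; axes as the cover. The bar is 12 mm wide (x), 94 mm long (y), 14 mm high; its top is 41 mm above the cover's underside. It stands on two 12 mm square legs at y = +-41 mm.
- cover_hole0 (a point): Centre of the hole at x = -55, y = -85 mm of the cover, in the plane of its underside.
- cover_hole1 (a point): Centre of the hole at x = -55, y = 85 mm of the cover, in the plane of its underside.
- cover_hole2 (a point): Centre of the hole at x = 55, y = -85 mm of the cover, in the plane of its underside.
- cover_hole3 (a point): Centre of the hole at x = 55, y = 85 mm of the cover, in the plane of its underside.
- case: The fixed stand of the open grey case, on the bench; it does not move when pushed. Origin on the bench straight below the origin of deck; x leads away from the case's low front edge, which faces the robot more or less. The case is an open box 140 x 200 x 45 mm tilted with the slope.
- deck: The cover's seat on the case: a plane sloping 25 degrees, low toward the robot; origin at its centre, 90 mm above the bench. z is the outward normal (up and toward the robot), x runs up the slope, y along it. The case's rim is 3 mm below the plane. A snap stud stands along z at each x = +-55, y = +-85 mm. When home, the cover's underside is in this plane, origin on origin.
- stud0 (a point): Foot of the grey snap stud at x = -55, y = -85 mm of the deck, in the seat plane; axes as the deck. All four studs: neck 16 mm across, tapering from 11 mm above the plane to a 7 mm tip at 24 mm; two spring barbs, in +y and -y, flare from the tip to 25 mm across at 7 mm above the plane. It stands on a 24 mm thick pillar that ends in the plane.
- stud1 (a point): The same for the stud at x = -55, y = 85 mm. Set on the studs the cover rests loosely, its underside about 11 mm above the plane. Each stud then needs about 3 to 6 N along -z to click, and holds the cover in the plane, standing 20 mm out of it.
- stud2 (a point): The same for the stud at x = 55, y = -85 mm. The cover may be pressed stud by stud or all together; closed fingers have room on the plate 30 mm or more from a stud's axis.
- stud3 (a point): The same for the stud at x = 55, y = 85 mm.
- paste_tin: short tin, blue with a pale lid, 69 mm across, 54 mm tall; a bystander, loose, origin under its centre.
- pipe_nipple: grey pipe nipple, a short threaded tube standing on end, 34 mm across, 58 mm tall; a bystander, loose, origin under its centre.
- steel_block: rusty steel block, 50x66x36 mm; a bystander, loose, origin under its centre.
- coupling: brown pipe coupling, a rusty tube 44 mm across, 38 mm tall; a bystander, loose, origin under its centre.

How it is judged (in metres and radians):
At the end, for the whole second after the job is handed in: The cover lies still on the case with its handle outward, within 6 mm of the centre of the seat and 0.06 rad of its direction (either way round), and the underside of every hole is within 2.5 mm of the seat plane, so that all four studs have clicked through (z of cover_hole0 in the frame of deck between -0.0025 and 0.0025 m and z of cover_hole1 in the frame of deck between -0.0025 and 0.0025 m and z of cover_hole2 in the frame of deck between -0.0025 and 0.0025 m and z of cover_hole3 in the frame of deck between -0.0025 and 0.0025 m and distance between cover and deck below 0.006 m and angle between the x axis of cover and the x axis of deck, either way round below 0.06 rad and z of cover_grip in the frame of deck above 0.025 m and linear speed of cover below 0.02 m/s); the robot touches nothing.
It fails at once if the paste tin is moved more than 30 mm or tipped (distance of paste_tin from where it was at the start of the episode above 0.03 m or angle between paste_tin's own z axis and vertical above 0.4 rad).
It fails at once if the pipe nipple is moved more than 30 mm or tipped (distance of pipe_nipple from where it was at the start of the episode above 0.03 m or angle between pipe_nipple's own z axis and vertical above 0.4 rad).
It fails at once if the steel block is moved more than 30 mm or tipped (distance of steel_block from where it was at the start of the episode above 0.03 m or angle between steel_block's own z axis and vertical above 0.4 rad).
It fails at once if the coupling is moved more than 30 mm or tipped (distance of coupling from where it was at the start of the episode above 0.03 m or angle between coupling's own z axis and vertical above 0.4 rad).
It also fails if it takes over 58 s, if anything falls off the work surface, if the arm or the gripper's body presses on something with over 40 N, if the wrist force passes 120 N, or if a joint passes its speed limit or range.

ROBOT

A 6-joint arm with a two-finger parallel gripper is mounted at the origin on a cart in front of the work surface, level with it; the furniture and walls round the work are solid. World frame = base frame: x ahead of the robot, y to its left, z up, the work surface at z = 0. Lengths are in m, angles in degrees, forces in N, time in s.
With the tool pointing down it reaches from about 0.3 to 0.75 m from the base axis. Payload 8.5 kg.
Tool frame: the origin (TCP) lies on the centre line of the jaws, within the pads' length; the fingertips stand 19 mm ahead of it and the grasp point (between the pads) is the TCP (env.tcp_to_tips is the z of the fingertips in the tool frame, in m); z points along the fingers, y is the line along which they close (so a half turn about z gives the same grasp; the last joint's range is limited). The gripper opens to 85 mm and grips with 20 to 120 N. Pads are 22 mm wide; open, the fingers measure 114 mm over their backs; the gripper's body (76 mm by 85 mm) begins 54 mm behind the grasp point. The pads swing forward as they close: fully open they stand 13 mm farther back than shut.
Start: joints at [-84.815, 21.807, 74.336, -0, 83.858, -12.336], TCP at [0.166, -0.524, 0.21] pointing down, gripper open.
Joint ranges: [-178.18, 178.18], [-50.72, 133.34], [12.68, 142.11], [-81.47, 261.47], [9.98, 163.14], [-165.26, 165.26]. Speed limits (degrees/s): [136.94, 136.94, 180, 180, 180, 180].

INTERFACE

Orientations are given as a 3x3 rotation matrix whose columns are the frame's x, y, z axes.
In Python, from rig import env gives the robot as it stands.
- The arm moves only by the tool servo_tool, never from a script. Its argument "steps" is a list of rows, each an object of numbers: "tx", "ty", "tz": the shift along the world's x, y, z in cm; "yaw": the turn about the world's z in degrees; "claw": the finger opening in cm, from 0 to 8.54. In form: [{"tx": .., "ty": .., "tz": .., "yaw": .., "claw": ..}, ...]. A call has 1 to 20 rows; each row shifts and turns the commanded pose from where the row before left it; what a row does not reach is not made up. A row lasts 1/10 s, in which the tool goes at most 50 mm and 8.59 degrees, less where a joint would pass 70% of its speed; a pose out of reach is approached as far as the arm can. A call with a gripper value outside its range is refused whole. The fingers move at their own pace and stop on an object; "newtons" is the grip in N (left out, the last holds). Time passes only in rows, so rows that do not move let the fingers close. It gives the time, the measured TCP pose, the force, the opening and the grip force at its end, in the units of the state.
- env.observe(): the state, without advancing time (a new reading comes with each control period).
- env.get_image(name): name is "scene" or "top" or "wrist"; returns (picture, depth): 400x640x3 uint8, red, green, blue; 400x640 float32, m along the optical axis (not along the pixel's ray), 0 where there is no reading.
- env.camera_model(name): a dict with "fovy" (degrees; the focal length in pixels is half the picture's height over the tangent of half this angle, whatever the lens; pixels are square), "cx", "cy" (the principal point, pixels), "T" (4x4, takes a point from camera to world coordinates). Camera axes: x right, y down, z forward; pixel columns grow to the right and rows downward; lengths in m; the calibration is good to about 2 mm. A picture is of the moment at which its call begins: read the wrist's pose just before it. camera_model takes no time and is no camera call; for the wrist camera it gives the pose at the moment of the call.
- env.close_job(): hands the job in; it is judged then, once.
The state is a dict: "time_s": time; "q": joint angles; "qvel": joint speeds; "joint_efforts": joint torques, N m; "position": TCP position; "tool_rot": TCP orientation; "ft_force": force on the tool from outside, world axes, zero at the start; "wrist_torque": the same for the moment, N m; "grip_width": finger opening in m; "gripper_force": force on a finger pad.
Only numpy, scipy, OpenCV 4.12 (cv2) and the standard library are available. Lean on these libraries where they do the work, as an engineer would, in place of code of your own. Each camera call takes 0.05 s, during which the arm holds its last target. There are 200 camera calls.

## Working session

There is one attempt and no reset: what is moved stays moved. The work goes in short steps, Python scripts to look and compute and a tool call to move; the robot and the scene stay as the last step left them, time stands still between calls to the robot, and variables do not carry over. Pictures are saved under pics/ and viewed, at most 10 in all, crops included, and the job is handed in when it is done.

Besides the shell and the picture viewer there is one more tool, called after ">>>" by a JSON object that holds its "name" and its "arguments". servo_tool: Moves the arm, as the interface text tells. Its arguments: {"type":"object","properties":{"steps":{"type":"array"},"newtons":{"type":"number"}},"required":["steps"]}

```bash
ls; mkdir -p pics
cat > h.py <<'E'
import numpy as np, cv2
from rig import env
def snap(n,f):
    T=env.camera_model(n); p,d=env.get_image(n)
    cv2.imwrite('pics/'+f+'.png',p[:,:,::-1]); np.savez('pics/'+f+'.npz',p=p,d=d,T=T['T'],fovy=T['fovy'],cx=T['cx'],cy=T['cy'])
    return T,p,d
def load(f):
    z=np.load('pics/'+f+'.npz'); return {k:z[k] for k in('T','fovy','cx','cy')},z['p'],z['d']
def ray(M,u,v):
    f=200/np.tan(np.radians(M['fovy'])/2)
    return np.array([(u-M['cx'])/f,(v-M['cy'])/f,1.0])
def onz(M,u,v,h):
    T=np.array(M['T']); r=T[:3,:3]@ray(M,u,v); o=T[:3,3]; return o+r*(h-o[2])/r[2]
def pts(M,d):
    T=np.array(M['T']);v,u=np.mgrid[0:400,0:640]
    f=200/np.tan(np.radians(M['fovy'])/2)
    P=np.stack([(u-M['cx'])/f*d,(v-M['cy'])/f*d,d],-1)
    return P@T[:3,:3].T+T[:3,3]
E
python3 - <<'E'
from h import *
for n in('scene','top'):
    M,p,d=snap(n,n+'0'); print(n,M)
print(env.observe())
E
```

```text
pics
scene {'fovy': 44.03397726562618, 'cx': 323.59842485947314, 'cy': 195.1342315550587, 'T': array([[-0.50793254, -0.41701982,  0.75372343, -0.70657668],
       [-0.8610691 ,  0.26994217, -0.43091905,  0.72774867],
       [-0.02375996, -0.86788576, -0.49619529,  0.92960409],
       [ 0.        ,  0.        ,  0.        ,  1.        ]])}
top {'fovy': 50.35064408497983, 'cx': 313.1297364142388, 'cy': 199.48553412058382, 'T': array([[-0.00797928, -0.99344992,  0.11398939,  0.41511988],
       [-0.99995991,  0.0083903 ,  0.00312648,  0.00251627],
       [-0.00406241, -0.11395987, -0.99347705,  1.7237989 ],
       [ 0.        ,  0.        ,  0.        ,  1.        ]])}
{'time_s': 0.1, 'q': array([-8.48145980e+01,  2.18356326e+01,  7.43798492e+01, -1.73008996e-03,
        8.38580751e+01, -1.23373010e+01]), 'qvel': array([-0.00688936, -0.158302  , -0.12354145, -0.02665639, -0.1074925 ,
       -0.0686089 ]), 'joint_efforts': array([ 4.81754862e-03, -4.49217439e+01, -2.31660032e+01, -9.48125580e-05,
        3.63297768e-03,  6.48397762e-07]), 'position': array([ 0.1655443 , -0.5241842 ,  0.20989088]), 'tool_rot': array([[ 9.53596763e-01,  3.01086687e-01, -1.45928914e-04],
       [ 3.01086623e-01, -9.53595941e-01,  1.27584343e-03],
       [ 2.44982253e-04, -1.26057741e-03, -9.99999175e-01]]), 'ft_force': array([0.7694664 , 0.17932608, 0.34854446]), 'wrist_torque': array([ 0.01932499, -0.0131895 ,  0.03410004]), 'gripper_force': 0.0, 'grip_width': 0.08506308376942145}
```

View pics/top0.png

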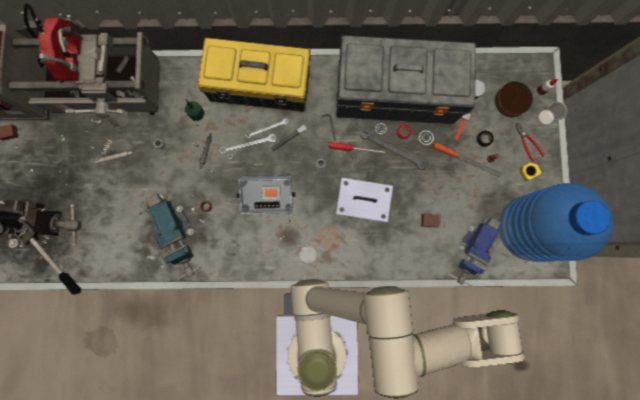

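View pics/scene0.png

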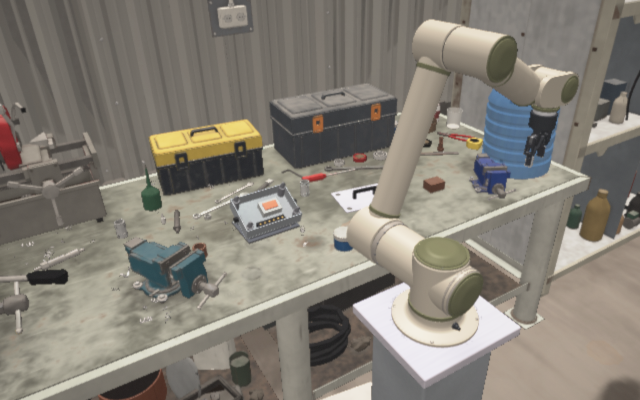

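The top view shows the cover at about (365,200) with its handle along world y. The case is at (266,195), the tin at (307,255), the nipple at (320,162), the block at (430,220) and the coupling at (205,206). Next I'll get rough positions, then a closer wrist look.

Run:
```python
from h import *
M,p,d=load('top0')
for n,u,v,h in(('cover',365,200,.0),('case',266,195,.09),('tin',307,255,.054),('nip',320,162,.058),('block',430,220,.036),('coup',205,206,.038)):
    print(n,onz(M,u,v,h).round(3))
q=env.camera_model('wrist'); s=env.observe()
R=s['tool_rot'];T=q['T'];print(q['fovy'],q['cx'],q['cy'],(R.T@(T[:3,3]-s['position'])).round(3),(R.T@T[:3,:3]).round(3))
```

```text
cover [ 0.609 -0.203  0.   ]
case [0.622 0.19  0.09 ]
tin [0.389 0.033 0.054]
nip [ 0.756 -0.021  0.058]
block [ 0.523 -0.455  0.036]
coup [0.586 0.439 0.038]
70.76071444070185 319.38400170510045 202.0103878698628 [ 0.078  0.001 -0.163] [[ 0.    -0.953 -0.302]
 [ 1.     0.001 -0.001]
 [ 0.001 -0.302  0.953]]
```

>>> {"name": "servo_tool", "arguments": {"steps": [{"tx":3.17,"ty":2.31,"yaw":5.18},{"tx":3.17,"ty":2.31,"yaw":5.18},{"tx":3.17,"ty":2.31,"yaw":5.18},{"tx":3.17,"ty":2.31,"yaw":5.18},{"tx":3.17,"ty":2.31,"yaw":5.18},{"tx":3.17,"ty":2.31,"yaw":5.18},{"tx":3.17,"ty":2.31,"yaw":5.18},{"tx":3.17,"ty":2.31,"yaw":5.18},{"tx":3.17,"ty":2.31,"yaw":5.18},{"tx":3.17,"ty":2.31,"yaw":5.18},{"tx":3.17,"ty":2.31,"yaw":5.18},{"tx":3.17,"ty":2.31,"yaw":5.18},{"tx":3.17,"ty":2.31,"yaw":5.18},{"tx":3.17,"ty":2.31,"yaw":5.18},{"tx":0}]}}

```text
invalid input at $.steps[0]: expected keys tx, ty, tz, yaw, claw
```

Run:
```python
from h import *
M,p,d=snap('wrist','w1'); s=env.observe(); print(s['position'],s['tool_rot'].round(3))
```

```text
[ 0.16558211 -0.52422871  0.20995548] [[ 0.954  0.301 -0.   ]
 [ 0.301 -0.954  0.001]
 [ 0.    -0.001 -1.   ]]
```

View pics/w1.png

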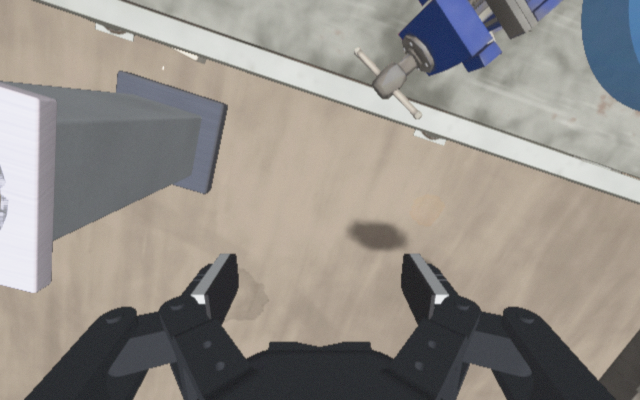

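The move was refused because every row needs all five keys, so the arm hasn't moved. The picture shows the start pose, with the fingers at (220,280) and (425,280).

>>> {"name": "servo_tool", "arguments": {"steps": [{"tx":3.17,"ty":2.31,"tz":0,"yaw":5.18,"claw":8.5},{"tx":3.17,"ty":2.31,"tz":0,"yaw":5.18,"claw":8.5},{"tx":3.17,"ty":2.31,"tz":0,"yaw":5.18,"claw":8.5},{"tx":3.17,"ty":2.31,"tz":0,"yaw":5.18,"claw":8.5},{"tx":3.17,"ty":2.31,"tz":0,"yaw":5.18,"claw":8.5},{"tx":3.17,"ty":2.31,"tz":0,"yaw":5.18,"claw":8.5},{"tx":3.17,"ty":2.31,"tz":0,"yaw":5.18,"claw":8.5},{"tx":3.17,"ty":2.31,"tz":0,"yaw":5.18,"claw":8.5},{"tx":3.17,"ty":2.31,"tz":0,"yaw":5.18,"claw":8.5},{"tx":3.17,"ty":2.31,"tz":0,"yaw":5.18,"claw":8.5},{"tx":3.17,"ty":2.31,"tz":0,"yaw":5.18,"claw":8.5},{"tx":3.17,"ty":2.31,"tz":0,"yaw":5.18,"claw":8.5},{"tx":3.17,"ty":2.31,"tz":0,"yaw":5.18,"claw":8.5},{"tx":3.17,"ty":2.31,"tz":0,"yaw":5.18,"claw":8.5},{"tx":0,"ty":0,"tz":0,"yaw":0,"claw":8.5}]}}

```text
time_s: 1.65
position: [0.6119, -0.1979, 0.2093]
tool_rot: [[-0.007, 1.0, -0.0], [1.0, 0.007, 0.001], [0.001, -0.0, -1.0]]
ft_force: [-1.7, 1.4, 0.6]
grip_width: 0.0852
gripper_force: 0.0
```

Run:
```python
from h import *
M,p,d=snap('wrist','w2'); s=env.observe(); print(s['time_s'],s['position'],s['tool_rot'].round(3),s['q'].round(1))
```

```text
1.7 [ 0.6104229  -0.19941227  0.20942962] [[-0.004  1.    -0.001]
 [ 1.     0.004  0.001]
 [ 0.001 -0.001 -1.   ]] [-28.6  31.4  58.2   0.   90.5 -28.9]
```

View pics/w2.png

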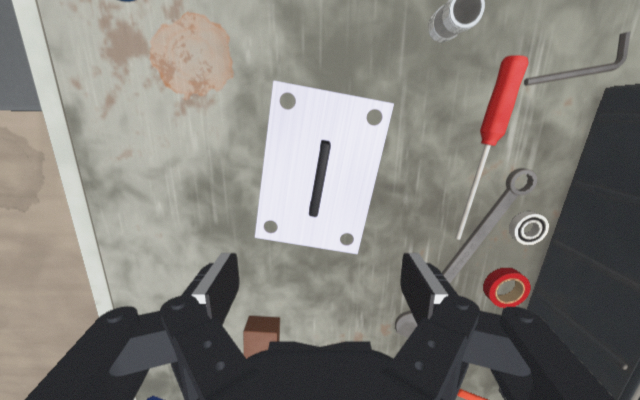

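The wrist view shows the cover clearly: holes at (288,101), (374,117), (347,239) and (271,227), and the handle bar running from (325,142) to (314,215). Next I'll measure the pose.

```bash
cat > cov.py <<'E'
from h import *
def cover(f):
    M,p,d=load(f); hsv=cv2.cvtColor(p,cv2.COLOR_RGB2HSV)
    m=((hsv[:,:,2]>190)&(hsv[:,:,1]<40)).astype(np.uint8); m[:,:90]=0
    m=cv2.morphologyEx(m,cv2.MORPH_OPEN,np.ones((3,3)))
    n,l,st,c=cv2.connectedComponentsWithStats(m); k=1+st[1:,4].argmax()
    cs,hi=cv2.findContours((l==k).astype(np.uint8),cv2.RETR_CCOMP,cv2.CHAIN_APPROX_NONE)
    H=[]
    for c,h in zip(cs,hi[0]):
        if h[3]>=0 and cv2.contourArea(c)>60:
            mu=cv2.moments(c); u,v=mu['m10']/mu['m00'],mu['m01']/mu['m00']
            print('hole',round(u,1),round(v,1),cv2.contourArea(c),onz(M,u,v,.004).round(4))
            H.append((cv2.contourArea(c),u,v))
    o=max(cs,key=cv2.contourArea); W=np.array([onz(M,*q[0],.004)[:2] for q in o])
    r=cv2.minAreaRect((W*1000).astype(np.float32)); print('rect',r)
E
python3 - <<'E'
from cov import *
cover('w2')
E
```

```text
hole 346.4 238.8 149.0 [ 0.6518 -0.2917  0.004 ]
hole 270.1 226.4 155.0 [ 0.5437 -0.2736  0.004 ]
hole 319.3 177.5 869.5 [ 0.6126 -0.2029  0.004 ]
hole 373.9 116.7 219.5 [ 0.6802 -0.1247  0.004 ]
hole 287.3 100.5 235.5 [ 0.5723 -0.1064  0.004 ]
rect ((611.7932739257812, -199.35064697265625), (210.32119750976562, 150.31866455078125), 80.33319854736328)
```

>>> {"name": "servo_tool", "arguments": {"steps": [{"tx":0.26,"ty":0.18,"tz":-3,"yaw":-5,"claw":5},{"tx":0,"ty":0,"tz":-4,"yaw":-4.9,"claw":5},{"tx":0,"ty":0,"tz":-4,"yaw":0,"claw":5},{"tx":0,"ty":0,"tz":-3,"yaw":0,"claw":5},{"tx":0,"ty":0,"tz":-1.9,"yaw":0,"claw":5},{"tx":0,"ty":0,"tz":-1.0,"yaw":0,"claw":4},{"tx":0,"ty":0,"tz":0,"yaw":0,"claw":3},{"tx":0,"ty":0,"tz":0,"yaw":0,"claw":2},{"tx":0,"ty":0,"tz":0,"yaw":0,"claw":0.8},{"tx":0,"ty":0,"tz":0,"yaw":0,"claw":0.8},{"tx":0,"ty":0,"tz":0,"yaw":0,"claw":0.8},{"tx":0,"ty":0,"tz":0,"yaw":0,"claw":0.8}], "newtons": 40}}

```text
time_s: 2.9
position: [0.6121, -0.1993, 0.0418]
tool_rot: [[0.171, 0.985, 0.0], [0.985, -0.171, -0.0], [-0.0, 0.0, -1.0]]
ft_force: [-0.5, 0.5, -0.3]
grip_width: 0.0078
gripper_force: 0.0
```

Run:
```python
from h import *
M,p,d=snap('wrist','w3'); s=env.observe(); print(s['time_s'],s['position'],s['grip_width'],s['gripper_force'],env.tcp_to_tips)
```

```text
2.95 [ 0.61203252 -0.19927345  0.04162722] 0.008021916089259251 0.0 0.019
```

View pics/w3.png

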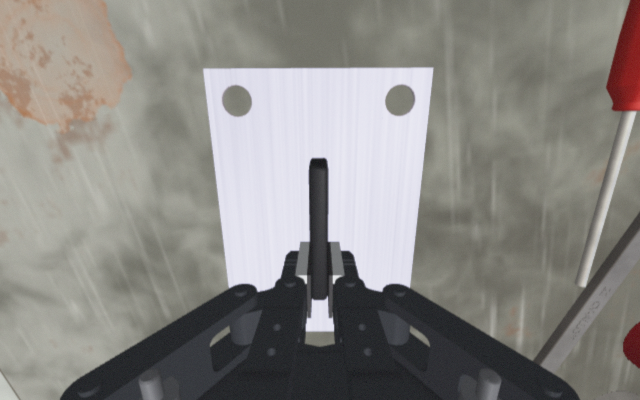

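The bar at (318,230) is between the pads. The fingers just stopped at the commanded 8 mm without force, so I'll close them fully.

>>> {"name": "servo_tool", "arguments": {"steps": [{"tx":0,"ty":0,"tz":0,"yaw":0,"claw":0},{"tx":0,"ty":0,"tz":0,"yaw":0,"claw":0},{"tx":0,"ty":0,"tz":0,"yaw":0,"claw":0}], "newtons": 40}}

```text
time_s: 3.25
position: [0.612, -0.1993, 0.0414]
tool_rot: [[0.171, 0.985, -0.0], [0.985, -0.171, 0.0], [0.0, -0.0, -1.0]]
ft_force: [0.2, 0.3, 0.0]
grip_width: 0.0002
gripper_force: 0.0
```

Run:
```python
from h import *
M,p,d=load('w3'); P=pts(M,d)
for u,v in((318,170),(318,200),(318,235),(318,270),(318,290),(305,260),(335,260),(270,150),(120,200)): print(u,v,P[v,u].round(4))
M,p,d=load('w2'); P=pts(M,d); print('w2',P[178,320].round(4),P[178,290].round(4),P[60,300].round(4))
M,p,d=snap('wrist','w4')
```

```text
318 170 [ 0.6199 -0.1553  0.04  ]
318 200 [ 0.6168 -0.173   0.0419]
318 235 [ 0.6126 -0.1969  0.0391]
318 270 [ 0.6083 -0.2216  0.0395]
318 290 [ 0.6057 -0.2366  0.0398]
305 260 [ 0.6082 -0.1881  0.0853]
335 260 [ 0.6222 -0.1901  0.0862]
270 150 [ 0.5874 -0.1424  0.0027]
120 200 [ 0.4658 -0.16   -0.0005]
w2 [ 0.6133 -0.1954  0.0402] [ 0.5733 -0.2039  0.0033] [ 0.5883 -0.0604 -0.0012]
```

View pics/w4.png

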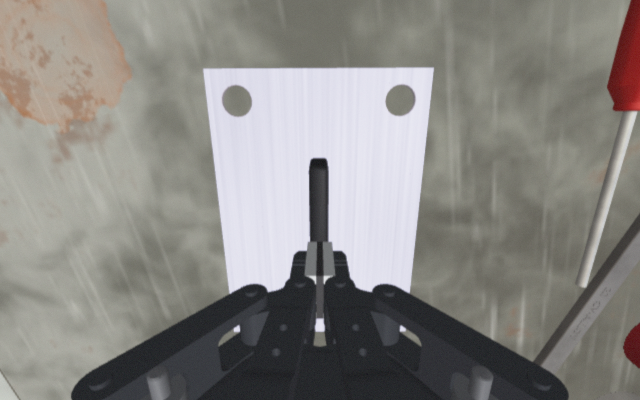

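Run:
```python
from h import *
M,p,d=load('w4'); P=pts(M,d)
for v in range(230,320,6): print(v,[P[v,u].round(3).tolist() for u in (308,313,327)])
s=env.observe();T=np.array(M['T']);R=s['tool_rot'];print((R.T@(T[:3,3]-s['position'])).round(4),s['position'])
```

```text
230 [[0.603, -0.207, 0.003], [0.61, -0.192, 0.04], [0.619, -0.195, 0.038]]
236 [[0.602, -0.212, 0.004], [0.609, -0.197, 0.039], [0.618, -0.199, 0.038]]
242 [[0.609, -0.188, 0.065], [0.611, -0.189, 0.066], [0.619, -0.19, 0.066]]
248 [[0.609, -0.188, 0.073], [0.611, -0.189, 0.072], [0.619, -0.19, 0.072]]
254 [[0.609, -0.188, 0.08], [0.612, -0.189, 0.078], [0.619, -0.19, 0.079]]
260 [[0.609, -0.189, 0.084], [0.612, -0.189, 0.085], [0.618, -0.19, 0.085]]
266 [[0.61, -0.188, 0.091], [0.612, -0.189, 0.09], [0.618, -0.19, 0.09]]
272 [[0.61, -0.188, 0.096], [0.612, -0.189, 0.096], [0.618, -0.189, 0.096]]
278 [[0.61, -0.188, 0.101], [0.612, -0.189, 0.099], [0.618, -0.19, 0.099]]
284 [[0.61, -0.187, 0.106], [0.612, -0.188, 0.106], [0.618, -0.189, 0.106]]
290 [[0.611, -0.187, 0.11], [0.613, -0.188, 0.11], [0.618, -0.189, 0.11]]
296 [[0.611, -0.187, 0.115], [0.612, -0.19, 0.111], [0.618, -0.189, 0.114]]
302 [[0.611, -0.187, 0.118], [0.612, -0.192, 0.112], [0.618, -0.19, 0.116]]
308 [[0.612, -0.184, 0.125], [0.611, -0.197, 0.109], [0.617, -0.193, 0.116]]
314 [[0.612, -0.186, 0.126], [0.61, -0.2, 0.109], [0.616, -0.199, 0.111]]
[ 0.0767  0.0012 -0.1626] [ 0.61198642 -0.19927277  0.0414278 ]
```

The depth image puts the closed fingertips at z≈0.064, about 23 mm above the reported TCP, where the spec says 19 mm below it. The plate, bar and bench all read at their correct heights, and the fingers closed on nothing. So the fingers really end about 42 mm short of the stated tip, and I'll use the measured value. I'll open, go down the missing 4.1 cm and grip.

>>> {"name": "servo_tool", "arguments": {"steps": [{"tx":0,"ty":0,"tz":0,"yaw":0,"claw":4},{"tx":0,"ty":0,"tz":0,"yaw":0,"claw":4},{"tx":0,"ty":0,"tz":0,"yaw":0,"claw":4},{"tx":0,"ty":0,"tz":0,"yaw":0,"claw":4},{"tx":0,"ty":0,"tz":-1.5,"yaw":0,"claw":4},{"tx":0,"ty":0,"tz":-1.5,"yaw":0,"claw":4},{"tx":0,"ty":0,"tz":-0.7,"yaw":0,"claw":4},{"tx":0,"ty":0,"tz":-0.4,"yaw":0,"claw":4},{"tx":0,"ty":0,"tz":0,"yaw":0,"claw":2},{"tx":0,"ty":0,"tz":0,"yaw":0,"claw":0},{"tx":0,"ty":0,"tz":0,"yaw":0,"claw":0},{"tx":0,"ty":0,"tz":0,"yaw":0,"claw":0},{"tx":0,"ty":0,"tz":0,"yaw":0,"claw":0}], "newtons": 40}}

```text
time_s: 4.6
position: [0.6123, -0.1995, 0.0011]
tool_rot: [[0.171, 0.985, 0.001], [0.985, -0.171, -0.001], [-0.0, 0.001, -1.0]]
ft_force: [0.3, 0.4, 3.6]
grip_width: 0.0111
gripper_force: 41.6
```

>>> {"name": "servo_tool", "arguments": {"steps": [{"tx":0,"ty":0,"tz":0,"yaw":0,"claw":4},{"tx":0,"ty":0,"tz":0,"yaw":0,"claw":4},{"tx":0,"ty":0,"tz":0,"yaw":0,"claw":4},{"tx":0,"ty":0,"tz":3,"yaw":0,"claw":4},{"tx":0,"ty":0,"tz":5,"yaw":0,"claw":4},{"tx":0,"ty":0,"tz":5,"yaw":0,"claw":4},{"tx":0,"ty":4,"tz":3,"yaw":0,"claw":4},{"tx":0,"ty":4.5,"tz":2,"yaw":0,"claw":4},{"tx":0,"ty":4.8,"tz":1,"yaw":0,"claw":4},{"tx":0,"ty":4.9,"tz":1,"yaw":0,"claw":4},{"tx":0,"ty":4.9,"tz":0,"yaw":0,"claw":4},{"tx":0,"ty":4.9,"tz":0,"yaw":0,"claw":4},{"tx":0,"ty":4.9,"tz":0,"yaw":0,"claw":4},{"tx":0,"ty":4,"tz":0,"yaw":0,"claw":4},{"tx":0,"ty":2,"tz":0,"yaw":0,"claw":4},{"tx":0,"ty":0,"tz":0,"yaw":0,"claw":4},{"tx":0,"ty":0,"tz":0,"yaw":0,"claw":4}]}}

```text
time_s: 6.3
position: [0.6119, 0.1895, 0.2002]
tool_rot: [[0.171, 0.985, -0.0], [0.985, -0.171, -0.0], [-0.0, -0.0, -1.0]]
ft_force: [0.1, -0.0, -1.1]
grip_width: 0.0399
gripper_force: 0.0
```

Run:
```python
from h import *
M,p,d=snap('wrist','w5'); s=env.observe(); print(s['time_s'],s['position'],s['q'].round(1))
```

```text
6.35 [0.61202364 0.18887231 0.20028793] [ 6.6 31.5 59.5 -0.  89.  16.5]
```

View pics/w5.png

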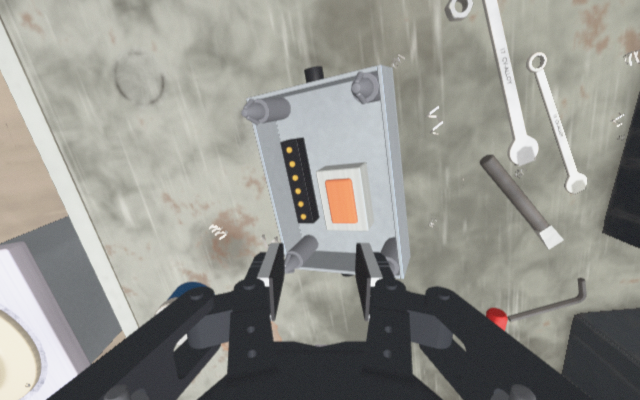

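The case is in view, with stud tips near (250,113), (365,90) and (295,260), and the fourth hidden by a finger near (390,255). I'll extract the studs from depth as points above the seat plane.

```bash
cat > studs.py <<'E'
from h import *
def studs(f,c=(.622,.19),yaw=-9.,it=4):
    M,p,d=load(f);P=pts(M,d);a=np.radians(25)
    c=np.array([*c,.09])
    for k in range(it):
        y=np.radians(yaw);X=np.array([np.cos(y)*np.cos(a),np.sin(y)*np.cos(a),np.sin(a)])
        Y=np.array([-np.sin(y),np.cos(y),0]);Z=np.cross(X,Y);R=np.stack([X,Y,Z],1)
        Q=(P-c)@R
        m=(abs(Q[...,2]-17)<-1)|((Q[...,2]>.010)&(Q[...,2]<.03)&(abs(Q[...,0])<.09)&(abs(Q[...,1])<.12)&(d>0))
        S=[];W=[]
        for sx in(-1,1):
            for sy in(-1,1):
                n=np.array([sx*.055,sy*.085])
                mm=m&(np.hypot(Q[...,0]-n[0],Q[...,1]-n[1])<.016)
                if mm.sum()<20: print(k,sx,sy,'none');continue
                q=Q[mm]; print(k,sx,sy,mm.sum(),np.median(q,0).round(4), 'zmax',np.percentile(q[:,2],97).round(4),'pix',np.argwhere(mm).mean(0).round(0)[::-1])
                S.append(np.median(q,0)[:2]);W.append(n)
        S=np.array(S);W=np.array(W)
        t=S.mean(0)-W.mean(0);A=S-S.mean(0);B=W-W.mean(0)
        th=np.arctan2((B[:,0]*A[:,1]-B[:,1]*A[:,0]).sum(),(A*B).sum())
        t=S.mean(0)-np.array([[np.cos(th),-np.sin(th)],[np.sin(th),np.cos(th)]])@W.mean(0)
        dz=X*t[0]+Y*t[1]; c[:2]+=[*(np.cos(y)*t[0]*np.cos(a)*np.array([1,0])+np.array([-np.sin(y)*t[1],np.sin(y)*t[0]*np.cos(a)+np.cos(y)*t[1]]))]
        yaw+=np.degrees(th); print('c',c.round(4),'yaw',round(yaw,2))
    m=(abs(Q[...,0])<.03)&(abs(Q[...,1])<.09)
    return c,yaw,Q,P
E
python3 - <<'E'
from studs import *
c,yaw,Q,P=studs('w5')
E
```

```text
0 -1 -1 87 [-0.0439 -0.0885  0.0133] zmax 0.0187 pix [288. 266.]
0 -1 1 153 [-0.0665  0.0793  0.0192] zmax 0.0273 pix [256. 109.]
0 1 -1 none
0 1 1 130 [0.0418 0.0904 0.0205] zmax 0.0276 pix [366.  92.]
c [0.6212 0.1914 0.09  ] yaw -1.78
1 -1 -1 141 [-0.0531 -0.0831  0.0152] zmax 0.0229 pix [289. 265.]
1 -1 1 324 [-0.0595  0.0839  0.0181] zmax 0.0267 pix [251. 112.]
1 1 -1 none
1 1 1 410 [0.0496 0.0874 0.0194] zmax 0.0267 pix [361.  88.]
c [0.6197 0.1931 0.09  ] yaw 0.2
2 -1 -1 149 [-0.0543 -0.0829  0.0156] zmax 0.0235 pix [289. 265.]
2 -1 1 296 [-0.0555  0.084   0.0168] zmax 0.0248 pix [251. 112.]
2 1 -1 none
2 1 1 396 [0.0536 0.0845 0.018 ] zmax 0.0248 pix [361.  88.]
c [0.6194 0.1934 0.09  ] yaw 0.43
3 -1 -1 149 [-0.0544 -0.083   0.0157] zmax 0.0236 pix [289. 265.]
3 -1 1 293 [-0.055   0.084   0.0167] zmax 0.0246 pix [251. 112.]
3 1 -1 none
3 1 1 391 [0.0541 0.0841 0.0178] zmax 0.0246 pix [360.  88.]
c [0.6194 0.1935 0.09  ] yaw 0.45
```

>>> {"name": "servo_tool", "arguments": {"steps": [{"tx":0,"ty":-2.5,"tz":2,"yaw":0,"claw":6},{"tx":0,"ty":-2.5,"tz":2,"yaw":0,"claw":6},{"tx":0,"ty":0,"tz":0,"yaw":0,"claw":6},{"tx":0,"ty":0,"tz":0,"yaw":0,"claw":6}]}}

```text
time_s: 6.75
position: [0.6121, 0.1385, 0.2404]
tool_rot: [[0.174, 0.985, 0.0], [0.985, -0.174, 0.0], [0.0, 0.0, -1.0]]
ft_force: [-0.6, 1.3, -1.1]
grip_width: 0.06
gripper_force: 0.0
```

Run:
```python
from h import *
M,p,d=snap('wrist','w6'); s=env.observe(); print(s['time_s'],s['position'])
from studs import *
c,yaw,Q,P=studs('w6',(.619,.193),.4,3)
# tin nearby height check
```

```text
6.8 [0.61174893 0.13923927 0.23969644]
0 -1 -1 160 [-0.0548 -0.0834  0.0164] zmax 0.0242 pix [283. 212.]
0 -1 1 251 [-0.0546  0.0834  0.0167] zmax 0.0244 pix [247.  62.]
0 1 -1 203 [ 0.0546 -0.0822  0.0169] zmax 0.024 pix [371. 210.]
0 1 1 342 [0.0545 0.0829 0.0173] zmax 0.0244 pix [346.  30.]
c [0.6189 0.1932 0.09  ] yaw 0.45
1 -1 -1 160 [-0.0548 -0.0835  0.0164] zmax 0.0242 pix [283. 212.]
1 -1 1 249 [-0.0545  0.0833  0.017 ] zmax 0.0243 pix [247.  62.]
1 1 -1 203 [ 0.0546 -0.0824  0.017 ] zmax 0.024 pix [371. 210.]
1 1 1 341 [0.0546 0.0826 0.0172] zmax 0.0244 pix [346.  30.]
c [0.6189 0.1932 0.09  ] yaw 0.45
2 -1 -1 160 [-0.0548 -0.0835  0.0164] zmax 0.0242 pix [283. 212.]
2 -1 1 249 [-0.0545  0.0833  0.017 ] zmax 0.0243 pix [247.  62.]
2 1 -1 203 [ 0.0546 -0.0824  0.0169] zmax 0.024 pix [371. 210.]
2 1 1 341 [0.0546 0.0826 0.0172] zmax 0.0243 pix [346.  30.]
c [0.6189 0.1932 0.09  ] yaw 0.46
```

>>> {"name": "servo_tool", "arguments": {"steps": [{"tx":0,"ty":-4.8,"tz":0,"yaw":0,"claw":4},{"tx":0,"ty":-4.9,"tz":0,"yaw":0,"claw":4},{"tx":0,"ty":-4.9,"tz":0,"yaw":0,"claw":4},{"tx":0,"ty":-4.9,"tz":0,"yaw":0,"claw":4},{"tx":0,"ty":-4.9,"tz":0,"yaw":0,"claw":4},{"tx":0,"ty":-4.5,"tz":-1.5,"yaw":0,"claw":4},{"tx":0,"ty":-3.5,"tz":-3,"yaw":0,"claw":4},{"tx":0,"ty":-1.5,"tz":-4.5,"yaw":0,"claw":4},{"tx":0,"ty":0,"tz":-4.5,"yaw":0,"claw":4},{"tx":0,"ty":0,"tz":-4.5,"yaw":0,"claw":4},{"tx":0,"ty":0,"tz":-3,"yaw":0,"claw":4},{"tx":0,"ty":0,"tz":-2,"yaw":0,"claw":4},{"tx":0,"ty":0,"tz":-1,"yaw":0,"claw":4},{"tx":0,"ty":0,"tz":0,"yaw":0,"claw":2},{"tx":0,"ty":0,"tz":0,"yaw":0,"claw":0},{"tx":0,"ty":0,"tz":0,"yaw":0,"claw":0},{"tx":0,"ty":0,"tz":0,"yaw":0,"claw":0},{"tx":0,"ty":0,"tz":0,"yaw":0,"claw":0}], "newtons": 50}}

```text
time_s: 8.6
position: [0.6123, -0.1993, 0.0013]
tool_rot: [[0.171, 0.985, 0.001], [0.985, -0.171, -0.0], [-0.0, 0.001, -1.0]]
ft_force: [-1.1, 1.7, 2.3]
grip_width: 0.011
gripper_force: 51.7
```

>>> {"name": "servo_tool", "arguments": {"steps": [{"tx":0,"ty":0,"tz":2,"yaw":0,"claw":0},{"tx":0,"ty":0,"tz":4,"yaw":0,"claw":0},{"tx":0,"ty":0,"tz":4.5,"yaw":0,"claw":0},{"tx":0,"ty":1,"tz":4,"yaw":0,"claw":0},{"tx":0,"ty":3,"tz":2.4,"yaw":1,"claw":0},{"tx":-0.1,"ty":4,"tz":1,"yaw":1,"claw":0},{"tx":-0.1,"ty":4.6,"tz":0,"yaw":1,"claw":0},{"tx":-0.1,"ty":4.6,"tz":0,"yaw":1,"claw":0},{"tx":-0.1,"ty":4.6,"tz":0,"yaw":1,"claw":0},{"tx":-0.1,"ty":4.6,"tz":0,"yaw":1,"claw":0},{"tx":-0.1,"ty":4.6,"tz":0,"yaw":1,"claw":0},{"tx":-0.1,"ty":3.8,"tz":0,"yaw":1,"claw":0},{"tx":-0.1,"ty":2.6,"tz":0,"yaw":1,"claw":0},{"tx":-0.1,"ty":1.4,"tz":0,"yaw":1,"claw":0},{"tx":-0.1,"ty":0.4,"tz":0,"yaw":0.3,"claw":0},{"tx":0,"ty":0,"tz":0,"yaw":0,"claw":0},{"tx":0,"ty":0,"tz":0,"yaw":0,"claw":0},{"tx":0,"ty":0,"tz":0,"yaw":0,"claw":0}], "newtons": 60}}

```text
time_s: 10.4
position: [0.6022, 0.1914, 0.1795]
tool_rot: [[-0.006, 1.0, -0.0], [1.0, 0.006, -0.0], [-0.0, -0.0, -1.0]]
ft_force: [0.1, -0.3, -3.6]
grip_width: 0.0106
gripper_force: 59.0
```

```bash
cat > pose.py <<'E'
from cov import *
# fit plate plane from wrist depth near visible plate, print corners
def go(f):
    M,p,d=snap('wrist',f); s=env.observe(); P=pts(M,d); print(s['time_s'],s['position'].round(4),s['tool_rot'][:,0].round(4),s['ft_force'].round(1))
    hsv=cv2.cvtColor(p,cv2.COLOR_RGB2HSV)
    m=((hsv[:,:,2]>170)&(hsv[:,:,1]<45)&(d>0)&(P[...,2]>.06)).astype(np.uint8); m=cv2.erode(m,np.ones((5,5)));m[250:]=0
    n,l,st,c=cv2.connectedComponentsWithStats(m); k=1+st[1:,4].argmax(); q=P[l==k]
    A=np.c_[q[:,:2]-s['position'][:2],np.ones(len(q))]; w=np.linalg.lstsq(A,q[:,2],rcond=None)[0]; print('plane dz/dx,dz/dy,z at tcp',w.round(4),len(q))
E
python3 - <<'E'
from pose import *
go('w7')
cover('w7')
E
```

```text
10.45 [0.6022 0.1916 0.1795] [-6.1e-03  1.0e+00 -2.0e-04] [ 0.4 -0.6 -3.1]
plane dz/dx,dz/dy,z at tcp [-0.0028  0.0009  0.1812] 40211
hole 421.8 96.9 1252.0 [0.7177 0.2861 0.004 ]
hole 216.8 97.0 1275.0 [0.4869 0.2846 0.004 ]
rect ((602.959716796875, 174.79930114746094), (315.9403381347656, 304.3504943847656), 0.34101343154907227)
```

Run:
```python
from h import *
M,p,d=load('w7')
a,b=onz(M,421.8,96.9,.1815),onz(M,216.8,97.0,.1815); print(a,b,np.linalg.norm(a-b),((a+b)/2-[0.0006,.085,0]).round(4))
```

```text
[0.65740206 0.27659663 0.1815    ] [0.54777783 0.2758802  0.1815    ] 0.10962657082499308 [0.602  0.1912 0.1815]
```

>>> {"name": "servo_tool", "arguments": {"steps": [{"tx":0,"ty":0.17,"tz":-1.5,"yaw":0,"claw":0},{"tx":0,"ty":0,"tz":-1.5,"yaw":0,"claw":0},{"tx":0,"ty":0,"tz":-0.8,"yaw":0,"claw":0},{"tx":0,"ty":0,"tz":0,"yaw":0,"claw":0},{"tx":0,"ty":0,"tz":0,"yaw":0,"claw":0},{"tx":0.17,"ty":0,"tz":-0.36,"yaw":0,"claw":0},{"tx":0.17,"ty":0,"tz":-0.36,"yaw":0,"claw":0},{"tx":0.17,"ty":0,"tz":-0.36,"yaw":0,"claw":0},{"tx":0,"ty":0,"tz":0,"yaw":0,"claw":0},{"tx":0,"ty":0,"tz":0,"yaw":0,"claw":0}]}}

```text
time_s: 11.45
position: [0.6071, 0.1944, 0.1305]
tool_rot: [[-0.008, 1.0, -0.0], [1.0, 0.008, -0.0], [-0.0, -0.0, -1.0]]
ft_force: [0.0, -0.9, -3.1]
grip_width: 0.0108
gripper_force: 58.9
```

Run:
```python
from pose import *
go('w8')
M,p,d=load('w8'); c=p[20:260,140:500]; cv2.imwrite('pics/w8c.png',cv2.resize(c,None,fx=2,fy=2)[:,:,::-1])
```

```text
11.5 [0.6071 0.1945 0.1307] [-0.0077  1.      0.    ] [-0.1 -0.7 -3.6]
plane dz/dx,dz/dy,z at tcp [-0.0028  0.001   0.1323] 39930
```

View pics/w8c.png

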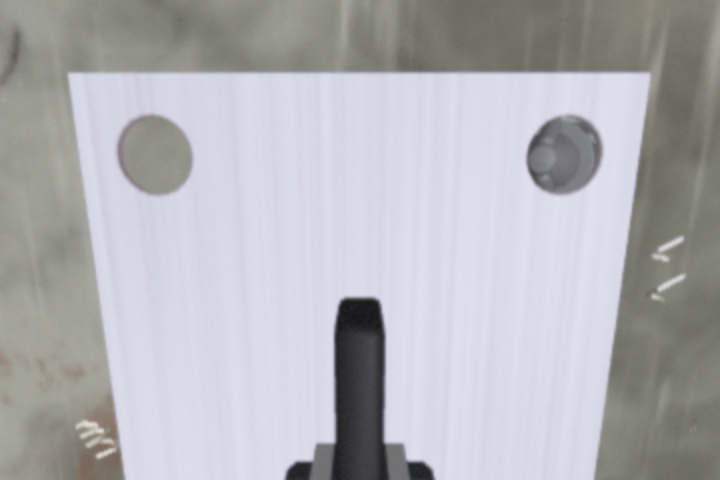

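The right-hand (upper) hole has its stud, with the tip at about (545,157) in the crop and centred in y. The left (lower) hole hangs free above the bench, as it should. Now I'll let the plate swing down about the upper studs, opening the jaws a little at a time and following the handle's arc.

>>> {"name": "servo_tool", "arguments": {"steps": [{"tx":0.15,"ty":-0.05,"tz":-0.34,"yaw":0,"claw":0},{"tx":0,"ty":0,"tz":0,"yaw":0,"claw":0},{"tx":-0.15,"ty":0,"tz":-0.25,"yaw":0,"claw":1.3},{"tx":-0.15,"ty":0,"tz":-0.25,"yaw":0,"claw":1.4},{"tx":0,"ty":0,"tz":0,"yaw":0,"claw":1.4},{"tx":-0.13,"ty":0,"tz":-0.26,"yaw":0,"claw":1.5},{"tx":-0.13,"ty":0,"tz":-0.26,"yaw":0,"claw":1.5},{"tx":0,"ty":0,"tz":0,"yaw":0,"claw":1.5}]}}

```text
time_s: 12.3
position: [0.6026, 0.194, 0.1166]
tool_rot: [[-0.008, 1.0, -0.001], [1.0, 0.008, -0.0], [-0.0, -0.001, -1.0]]
ft_force: [-2.9, 0.2, -1.2]
grip_width: 0.0147
gripper_force: 1.4
```

Run:
```python
from pose import *
go('w9'); print(env.observe()['grip_width'])
```

```text
12.35 [0.6027 0.1939 0.1168] [-7.7e-03  1.0e+00 -1.0e-04] [-4.1 -0.5 -1.4]
plane dz/dx,dz/dy,z at tcp [0.2179 0.0018 0.1133] 38086
0.01513950811213624
```

The plate has tilted 12° under control, so I'll carry on.

>>> {"name": "servo_tool", "arguments": {"steps": [{"tx":-0.1,"ty":0,"tz":-0.27,"yaw":0,"claw":1.6},{"tx":-0.1,"ty":0,"tz":-0.27,"yaw":0,"claw":1.65},{"tx":0,"ty":0,"tz":0,"yaw":0,"claw":1.65},{"tx":-0.08,"ty":0,"tz":-0.27,"yaw":0,"claw":1.7},{"tx":-0.08,"ty":0,"tz":-0.28,"yaw":0,"claw":1.75},{"tx":0,"ty":0,"tz":0,"yaw":0,"claw":1.75},{"tx":-0.06,"ty":0,"tz":-0.28,"yaw":0,"claw":1.85},{"tx":-0.06,"ty":0,"tz":-0.28,"yaw":0,"claw":1.9},{"tx":0,"ty":0,"tz":0,"yaw":0,"claw":2.1},{"tx":0,"ty":0,"tz":0,"yaw":0,"claw":2.3},{"tx":0,"ty":0,"tz":0,"yaw":0,"claw":2.3}]}}

```text
time_s: 13.45
position: [0.5985, 0.1939, 0.1007]
tool_rot: [[-0.008, 1.0, 0.001], [1.0, 0.008, 0.0], [0.0, 0.001, -1.0]]
ft_force: [0.2, 0.0, 1.1]
grip_width: 0.0232
gripper_force: 0.0
```

Run:
```python
from pose import *
go('w10'); print(env.observe()['grip_width'])
M,p,d=load('w10'); c=p[20:260,140:500]; cv2.imwrite('pics/w10c.png',cv2.resize(c,None,fx=2,fy=2)[:,:,::-1])
```

```text
13.5 [0.5984 0.1939 0.1007] [-0.0077  1.      0.    ] [1.1 0.4 1. ]
plane dz/dx,dz/dy,z at tcp [0.4625 0.0054 0.0968] 38278
0.023067376404465538
```

View pics/w10c.png

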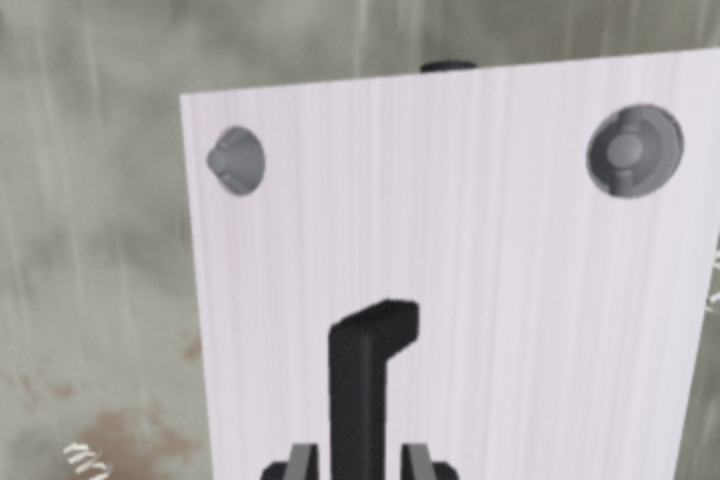

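Both visible studs stand centred in their holes, at (230,160) and (630,150) in the crop. The plate lies at 24.8°, so it is resting on all four studs. I'll release, rise, close the fingers, and press on the bar near its +y end, which loads mostly the lower +y stud.

>>> {"name": "servo_tool", "arguments": {"steps": [{"tx":0,"ty":0,"tz":0,"yaw":0,"claw":3.5},{"tx":0,"ty":0,"tz":0,"yaw":0,"claw":3.5},{"tx":0,"ty":0,"tz":0,"yaw":0,"claw":3.5},{"tx":0,"ty":0,"tz":1,"yaw":0,"claw":3.5},{"tx":0,"ty":0,"tz":2,"yaw":0,"claw":3.5},{"tx":0,"ty":0,"tz":2,"yaw":0,"claw":3.5},{"tx":0.15,"ty":1.6,"tz":0,"yaw":0,"claw":0},{"tx":0,"ty":1.7,"tz":0,"yaw":0,"claw":0},{"tx":0,"ty":0,"tz":0,"yaw":0,"claw":0},{"tx":0,"ty":0,"tz":0,"yaw":0,"claw":0},{"tx":0,"ty":0,"tz":-1.5,"yaw":0,"claw":0},{"tx":0,"ty":0,"tz":-1.3,"yaw":0,"claw":0},{"tx":0,"ty":0,"tz":-0.2,"yaw":0,"claw":0},{"tx":0,"ty":0,"tz":0,"yaw":0,"claw":0}]}}

```text
time_s: 14.9
position: [0.5995, 0.2267, 0.1199]
tool_rot: [[-0.007, 1.0, -0.001], [1.0, 0.007, -0.0], [-0.0, -0.001, -1.0]]
ft_force: [0.3, 0.3, 0.4]
grip_width: 0.0
gripper_force: 0.0
```

Run:
```python
from pose import *
go('w11'); M,p,d=load('w11');P=pts(M,d)
print([P[v,318].round(3).tolist() for v in (240,250,350,390)])
```

```text
14.95 [0.5998 0.2268 0.1205] [-7.5e-03  1.0e+00 -1.0e-04] [ 0.4  1.2 -0.1]
plane dz/dx,dz/dy,z at tcp [0.4684 0.0028 0.0971] 20576
[[0.6, 0.235, 0.138], [0.6, 0.237, 0.154], [0.6, 0.236, 0.216], [0.6, 0.236, 0.229]]
```

>>> {"name": "servo_tool", "arguments": {"steps": [{"tx":0,"ty":0,"tz":-0.2,"yaw":0,"claw":0},{"tx":0,"ty":0,"tz":-0.2,"yaw":0,"claw":0},{"tx":0,"ty":0,"tz":-0.2,"yaw":0,"claw":0},{"tx":0,"ty":0,"tz":-0.1,"yaw":0,"claw":0},{"tx":0,"ty":0,"tz":0,"yaw":0,"claw":0}]}}

```text
time_s: 15.45
position: [0.6, 0.2272, 0.1144]
tool_rot: [[-0.008, 1.0, 0.002], [1.0, 0.008, 0.001], [0.001, 0.002, -1.0]]
ft_force: [0.0, 0.9, 0.4]
grip_width: -0.0
gripper_force: 0.7
```

>>> {"name": "servo_tool", "arguments": {"steps": [{"tx":0,"ty":0,"tz":-0.1,"yaw":0,"claw":0},{"tx":0,"ty":0,"tz":-0.1,"yaw":0,"claw":0},{"tx":0,"ty":0,"tz":-0.1,"yaw":0,"claw":0},{"tx":0,"ty":0,"tz":0,"yaw":0,"claw":0}]}}

```text
time_s: 15.85
position: [0.6, 0.2269, 0.111]
tool_rot: [[-0.008, 1.0, 0.001], [1.0, 0.008, 0.0], [0.0, 0.001, -1.0]]
ft_force: [-0.5, 0.8, 4.5]
grip_width: 0.0001
gripper_force: 3.2
```

Contact at 4.5 N. I'll keep pressing.

>>> {"name": "servo_tool", "arguments": {"steps": [{"tx":0,"ty":0,"tz":-0.1,"yaw":0,"claw":0},{"tx":0,"ty":0,"tz":-0.1,"yaw":0,"claw":0},{"tx":0,"ty":0,"tz":-0.1,"yaw":0,"claw":0},{"tx":0,"ty":0,"tz":0,"yaw":0,"claw":0}]}}

```text
time_s: 16.25
position: [0.6005, 0.2268, 0.1102]
tool_rot: [[-0.008, 1.0, 0.004], [1.0, 0.008, 0.0], [0.0, 0.004, -1.0]]
ft_force: [-4.8, -1.3, 18.5]
grip_width: 0.0004
gripper_force: 9.6
```

>>> {"name": "servo_tool", "arguments": {"steps": [{"tx":0,"ty":0,"tz":-0.1,"yaw":0,"claw":0},{"tx":0,"ty":0,"tz":-0.1,"yaw":0,"claw":0},{"tx":0,"ty":0,"tz":0,"yaw":0,"claw":0}]}}

```text
time_s: 16.55
position: [0.6012, 0.2257, 0.1083]
tool_rot: [[-0.007, 1.0, 0.006], [1.0, 0.007, -0.002], [-0.002, 0.006, -1.0]]
ft_force: [1.2, -7.1, 10.5]
grip_width: 0.0001
gripper_force: 6.7
```

Run:
```python
from pose import *
go('w12')
```

```text
16.6 [0.601  0.2259 0.1074] [-0.0072  1.     -0.0013] [ 2.8 -3.7 12.8]
plane dz/dx,dz/dy,z at tcp [ 0.4659 -0.0133  0.0875] 20984
```

The plate has dropped about 10 mm at this end, so studs have clicked. Next I'll press the −y end of the bar.

>>> {"name": "servo_tool", "arguments": {"steps": [{"tx":0,"ty":0,"tz":1.5,"yaw":0,"claw":0},{"tx":0,"ty":-2,"tz":0.5,"yaw":0,"claw":0},{"tx":0,"ty":-3,"tz":0,"yaw":0,"claw":0},{"tx":0,"ty":-1.8,"tz":0,"yaw":0,"claw":0},{"tx":0,"ty":0,"tz":-1,"yaw":0,"claw":0},{"tx":0,"ty":0,"tz":-0.5,"yaw":0,"claw":0},{"tx":0,"ty":0,"tz":-0.2,"yaw":0,"claw":0},{"tx":0,"ty":0,"tz":0,"yaw":0,"claw":0}]}}

```text
time_s: 17.4
position: [0.5994, 0.1596, 0.1081]
tool_rot: [[-0.009, 1.0, -0.001], [1.0, 0.009, -0.0], [-0.0, -0.001, -1.0]]
ft_force: [1.3, -0.5, 0.3]
grip_width: 0.0001
gripper_force: 0.0
```

Run:
```python
from pose import *
go('w13')
M,p,d=load('w13');P=pts(M,d);y=np.radians(.46);a=np.radians(25)
X=np.array([np.cos(y)*np.cos(a),np.sin(y)*np.cos(a),np.sin(a)]);Y=np.array([-np.sin(y),np.cos(y),0]);Z=np.cross(X,Y)
Q=(P-[.6189,.193,.09])@np.stack([X,Y,Z],1)
for x in(-.035,.035,.06,-.06):
  for yy in(-.06,0,.06,.095):
    m=(abs(Q[...,0]-x)<.006)&(abs(Q[...,1]-yy)<.006)&(abs(Q[...,2])<.03)&(d>0); print(x,yy,m.sum(),np.median(Q[m][:,2]).round(4) if m.any() else '')
```

```text
17.45 [0.5996 0.1598 0.1083] [-8.6e-03  1.0e+00  3.0e-04] [-0.9  0.   0.2]
plane dz/dx,dz/dy,z at tcp [0.4648 0.0052 0.0854] 44325
-0.035 -0.06 39 0.0042
-0.035 0 253 0.0041
-0.035 0.06 340 0.0043
-0.035 0.095 401 0.0043
0.035 -0.06 296 0.0041
0.035 0 405 0.0042
0.035 0.06 568 0.0042
0.035 0.095 454 0.0042
0.06 -0.06 352 0.004
0.06 0 485 0.0041
0.06 0.06 701 0.0042
0.06 0.095 190 0.0042
-0.06 -0.06 164 0.0042
-0.06 0 215 0.0042
-0.06 0.06 277 0.0043
-0.06 0.095 262 0.0053
```

Depth shows the plate's top 4.0–4.3 mm above the seat plane at nearly every point sampled (one edge point read 5.3 mm). That matches a 4 mm plate lying home, so all four studs have clicked. I'll retreat and check once more.

>>> {"name": "servo_tool", "arguments": {"steps": [{"tx":0,"ty":0,"tz":2,"yaw":0,"claw":0},{"tx":0,"ty":0,"tz":4,"yaw":0,"claw":0},{"tx":0,"ty":0,"tz":4,"yaw":0,"claw":0},{"tx":0,"ty":0,"tz":2,"yaw":0,"claw":0},{"tx":0,"ty":0,"tz":0,"yaw":0,"claw":0},{"tx":0,"ty":0,"tz":0,"yaw":0,"claw":0}]}}

```text
time_s: 18.05
position: [0.5994, 0.1594, 0.2279]
tool_rot: [[-0.008, 1.0, -0.001], [1.0, 0.008, 0.0], [0.0, -0.001, -1.0]]
ft_force: [-0.4, -0.1, -0.3]
grip_width: -0.0002
gripper_force: 0.0
```

Run:
```python
from pose import *
go('w14')
M,p,d=load('w14');P=pts(M,d);y=np.radians(.46);a=np.radians(25)
X=np.array([np.cos(y)*np.cos(a),np.sin(y)*np.cos(a),np.sin(a)]);Y=np.array([-np.sin(y),np.cos(y),0]);Z=np.cross(X,Y)
Q=(P-[.6189,.193,.09])@np.stack([X,Y,Z],1)
for sx in(-1,1):
  for sy in(-1,1):
    for x,yy in((.033,.085),(.055,.063)):
      m=(abs(Q[...,0]-sx*x)<.005)&(abs(Q[...,1]-sy*yy)<.005)&(abs(Q[...,2])<.03)&(d>0); print(sx,sy,m.sum(),np.median(Q[m][:,2]).round(4) if m.any() else '')
m=(abs(Q[...,2]-.004)<.003)&(abs(Q[...,0])<.1)&(abs(Q[...,1])<.13)&(d>0)
print(cv2.minAreaRect((Q[m][:,:2]*1000).astype(np.float32)))
```

```text
18.1 [0.5992 0.1593 0.2271] [-0.0082  1.     -0.    ] [-0.1  0.4 -0.4]
plane dz/dx,dz/dy,z at tcp [0.465  0.0053 0.0853] 19443
-1 -1 57 0.0042
-1 -1 53 0.0042
-1 1 96 0.0043
-1 1 83 0.0043
1 -1 68 0.0039
1 -1 87 0.0041
1 1 127 0.0042
1 1 133 0.0042
((-4.963287353515625, -0.172882080078125), (151.33119201660156, 210.75283813476562), 0.06462244689464569)
```

The plate is level with the seat at all four corners. The roughly 5 mm x offset is measured against my camera estimate of the deck centre. I only saw the studs' uphill sides, which biases that estimate uphill. With 16 mm necks in 20 mm holes the real play is at most about 2 mm. I'm handing the job in.

```bash
python3 -c "
from rig import env
print(env.close_job())"
```

```text
the job is handed in; nothing more can be done
None
```

The cover is on the case with its handle outward; depth readings near all four studs show it fully home, the gripper has let go, and nothing else was touched. I've handed the job in at about 18 s, but no verdict came back.

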